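Dispense susceptibility tablets onto an open plate

TASK

Take the tablet dispenser out of its steel tray by its metal head and stand it squarely over the open plate, its legs on the bench around the dish. Press the head down to its stop so that all four tablets drop onto the medium, let it come back up, then set the dispenser gently back in its tray and let go. Do not work the head anywhere but over the plate, and leave the plate where it stands and everything else on the bench alone.

Things in the scene. Friction and masses are not known exactly. Their poses are not given: they have to be found in the camera images.
- dispenser: Four-place tablet dispenser, 0.58 kg in all (varies a little), 149 mm high with its head up, 140 mm across: white base ring (22 to 28 mm above its feet) on four steel legs, a metal column in the middle with four clear upright cartridges round it, metal push head on top. Origin: on its vertical axis, in the plane of the feet; z up. It starts standing in the tray and is lifted by its head.
- leg0 (a point): Foot of one of the dispenser's four legs, on the surface it stands on. The legs stand on a circle of 62 mm radius about the dispenser's axis, at 45, 135, 225 and 315 degrees from its x axis; feet 14 mm in diameter.
- cartridge0 (a point): Top of the cap of one of the four cartridges, 86 mm above the feet. They stand 28 mm from the axis, along +x, +y, -x and -y of the dispenser, each 20 mm in diameter at the cap, with one tablet ready at its foot; their drop tubes end below the base ring, 13 mm above the feet.
- plunger (a joint): Stroke of the head in m: 0 up (as the spring holds it), 0.020 at its stop, pressed down. The spring pushes back with about 5 N at the start and 12 N at the stop. A shutter geared to the head uncovers the tablets: they fall between about 9 mm of stroke and the stop.
- head_top (a point): Centre of the top of the dispenser's brushed metal mushroom head, 149 mm above the feet when up; it goes down with the head. The head is round, 45 mm in diameter, with straight sides from 25 to 7 mm below this point and its underside 29 mm below. Under it is only the stem, 15 mm in diameter, and the column, 25 mm; the cartridges begin 34 mm under the raised head (14 mm when it is pressed).
- tray: The dispenser's storage tray: fixed, round shallow steel pan, 176 mm outside, 168 mm inside, floor 4 mm thick, rim 14 mm above the bench. Origin: centre of its underside, on the bench.
- dish: Open plate: loose clear round dish, 100 mm in diameter, 15 mm high, with pale straw-coloured set medium whose surface is 5.5 mm above the bench; 90 g. Origin: centre of its underside. The dispenser's legs pass outside it with about 5 mm to spare all round, its drop tubes inside it.
- tablet0: One of the four white tablets in the dispenser, 10 mm in diameter, 5 mm thick, 10 g. Origin: centre of its underside.
- tablet1: Another such tablet.
- tablet2: Another such tablet.
- tablet3: Another such tablet.
- dish_lid: The dish's clear lid, 105 mm in diameter, 10 mm high, lying open side down on the bench; loose, to be left alone. Origin: centre of its underside.
- bottle: Amber bottle with a blue cap, 70 mm in diameter, 150 mm high, 0.45 kg; loose, to be left alone. Origin: centre of its underside.
- tube_rack: Red rack of capped tubes, 90 by 210 mm (x by y), 106 mm high, 0.4 kg; loose, to be left alone. Origin: centre of its underside.
- plate_stack: Stack of three lidded plates, 105 mm in diameter, 50 mm high; loose, to be left alone. Origin: centre of its underside.
Not all that is in view belongs to the job. What is meant by the dispenser is not brown, and is the smaller of those in its own colour.

How it is judged (in metres and radians):
On the way:
1. the dispenser stands over the dish, upright, feet on the bench, within 7 mm of the dish's centre, and its head is pressed to within 2 mm of its stop (horizontal distance between dispenser and dish below 0.007 m and height (world z) of dispenser below 0.004 m and angle between dispenser's own z axis and vertical below 0.05 rad and value of joint plunger above 0.018 m), for 0.1 s.
At the end, for the whole second after the job is handed in: The dispenser stands upright and still on the floor of its tray (within 18 mm of the tray's centre), released, its head fully up (within 2 mm); all four tablets lie in the dish (each within 42 mm of its centre, on the medium) and the dish has moved less than 15 mm and lies flat (horizontal distance between dispenser and tray below 0.018 m and z of dispenser in the frame of tray below 0.008 m and angle between each of dispenser, dish's own z axis and vertical below 0.05 rad and linear speed of dispenser below 0.02 m/s and value of joint plunger below 0.002 m and distance of dish from where it was at the start of the episode below 0.015 m and horizontal distance between each of tablet0, tablet1, tablet2, tablet3 and dish below 0.042 m and height (world z) of each of tablet0, tablet1, tablet2, tablet3 below 0.015 m); the robot touches nothing.
It fails at once if the head is pressed more than 8 mm while the dispenser is not over the plate (more than 15 mm from the dish's centre) (value of joint plunger above 0.008 m and horizontal distance between dispenser and dish above 0.015 m).
It fails at once if the dispenser is let fall (moves faster than 0.35 m/s while the fingers do not hold it) (linear speed of dispenser above 0.35 m/s and contact force between the fingers and dispenser below 0.5 N).
It fails at once if the lid, bottle, tube rack or plate stack is moved by more than 20 mm (distance of any of dish_lid, bottle, tube_rack, plate_stack from where it was at the start of the episode above 0.02 m).
It also fails if it takes over 58 s, if anything falls off the work surface, if the arm or the gripper's body presses on something with over 40 N, if the wrist force passes 120 N, or if a joint passes its speed limit or range.

ROBOT

A 6-joint arm with a two-finger parallel gripper is mounted at the origin on the work surface. World frame = base frame: x ahead of the robot, y to its left, z up, the work surface at z = 0. Lengths are in m, angles in degrees, forces in N, time in s.
With the tool pointing down it reaches from about 0.4 to 0.825 m from the base axis. Payload 7 kg.
Tool frame: the origin (TCP) lies midway between the tips of the shut fingers; the grasp point (between the pads) lies 19 mm behind it (ctrl.grasp_offset is the distance from the TCP to the grasp point, in m); z points along the fingers, x is the direction in which the jaws open and shut, and the axes are right-handed (so a half turn about z gives the same grasp; the last joint's range is limited). The gripper opens to 88 mm and grips with 3 to 60 N. Pads are 19 mm wide; open, the fingers measure 130 mm over their backs; the gripper's body (78 mm by 193 mm) begins 47 mm behind the grasp point.
Start: joints at [83.085, 20.546, 0.682, 0, -70.136, -16.507], TCP at [0.268, 0.619, 0.227] pointing down, gripper open.
Joint ranges: [-176.03, 176.03], [-82.01, 121.73], [-58.28, 71.71], [-173.87, 95.51], [-174.79, -0.11], [-173.66, 173.66]. Speed limits (degrees/s): [136.94, 136.94, 172.46, 180, 180, 180].

INTERFACE

Orientations are given as [roll, pitch, yaw] about the fixed x, y, z axes, in that order (R = Rz(yaw) Ry(pitch) Rx(roll)).
In Python, from plant import sensors, snapshot, order, ctrl gives the robot as it stands.
- The arm moves only by the tool send_rows, never from a script. Its argument "commands" is a list of rows, each a list of 3 entries, a list of its own where there are three numbers: the closure, from 0 (fully open) to 1 (shut), then the shift along the world's x, y, z in units of 0.25 m (1.0 is 0.25 m), then the turn, a rotation vector about the world's x, y, z in units of 360 degrees (1.0 is 360 degrees). In form: [[hand, [x, y, z], [ax, ay, az]], ...]. A call has 1 to 12 rows; each row shifts and turns the pose as measured when the row begins; what a row does not reach is not made up. A row lasts 1/10 s, in which the tool goes at most 50 mm and 8.59 degrees, less where a joint would pass 70% of its speed; a pose out of reach is approached as far as the arm can. A call with a number of a shift or a turn outside -1 to 1 is refused whole. A call with a gripper value outside its range is refused whole. The fingers move at their own pace and stop on an object; the grip force is fixed at half the most. Time passes only in rows, so rows that do not move let the fingers close. It gives the time, the measured TCP pose, the force and the opening at its end, in the units of the state.
- sensors.get_obs(): the state, without advancing time (a new reading comes with each control period).
- snapshot(name): name is "side" or "top"; returns a dict with "color" (400x640x3 uint8, blue, green, red), "z_map" (400x640 float32, m along the optical axis (not along the pixel's ray), 0 where there is no reading), "mtx" (3x3 intrinsics, pixels), "xyz" and "attitude" of the camera in the world. Camera axes: x right, y down, z forward; pixel columns grow to the right and rows downward; lengths in m; the calibration is good to about 2 mm. A picture is of the moment at which its call begins.
- order.close_job(): hands the job in, once; it reports no verdict.
The state is a dict: "clock": time; "joint_pos": joint angles; "qvel": joint speeds; "tau": joint torques, N m; "tool_pos": TCP position; "orientation": TCP orientation; "force": force on the tool from outside, world axes, zero at the start; "moment": the same for the moment, N m; "opening": finger opening in m.
Only numpy, scipy, OpenCV 4.12 (cv2) and the standard library are available. Lean on these libraries where they do the work, as an engineer would, in place of code of your own. Each camera call takes 0.05 s, during which the arm holds its last target.

## Working session

There is one attempt and no reset: what is moved stays moved. The work goes in short steps, Python scripts to look and compute and a tool call to move; the robot and the scene stay as the last step left them, time stands still between calls to the robot, and variables do not carry over. Pictures are saved under pics/ and viewed, and the job is handed in when it is done.

Besides the shell and the picture viewer there is one more tool, called after "Request:" as name(argument=value, ...) on one line, values as JSON. send_rows: Moves the arm, as the interface text tells. Its arguments: {"type":"object","properties":{"commands":{"type":"array","items":{"type":"array"}}},"required":["commands"]}

```bash
mkdir -p pics; ls
cat > h.py <<'E'
import numpy as np,cv2
from plant import sensors,snapshot,order,ctrl
def snap(cam,name):
    s=snapshot(cam); cv2.imwrite(f'pics/{name}.png',s['color']); np.savez(f'pics/{name}.npz',**{k:np.array(v) for k,v in s.items()}); return s
E
python3 - <<'E'
from h import *
for c in('top','side'):
    s=snap(c,c+'0'); print(c,s['mtx'],s['xyz'],s['attitude'])
print(sensors.get_obs(), ctrl.grasp_offset)
E
```

```text
pics
top [[512.54463119   0.         322.16514427]
 [  0.         512.54463119 201.33825772]
 [  0.           0.           1.        ]] [ 0.48425407 -0.00369158  1.757508  ] [-177.66940267   -0.81356333  -90.29922111]
side [[407.56616834   0.         323.32321785]
 [  0.         407.56616834 200.54078888]
 [  0.           0.           1.        ]] [ 0.34678664 -0.71649279  0.94814012] [-137.99205844   -1.09608653  -15.05037665]
{'clock': 0.1, 'joint_pos': array([ 8.30861720e+01,  2.05887778e+01,  6.39566607e-01, -1.76060067e-02,
       -7.01356847e+01, -1.65067590e+01]), 'qvel': array([-0.11996461, -0.10915248,  0.14962991,  0.07728699,  0.0180982 ,
       -0.09193554]), 'tau': array([-1.47123268e-03, -5.84162378e+01,  2.93751365e+01,  7.01546699e+00,
        1.02157283e-02, -4.41871282e-05]), 'tool_pos': array([0.2681514 , 0.61898119, 0.22570458]), 'orientation': array([-1.79991746e+02, -8.61001037e-02, -1.13426588e+02]), 'force': array([-0.22526326,  0.62430052, -0.83379939]), 'moment': array([-0.00748043, -0.01822421,  0.03815609]), 'opening': 0.08782613267627966} 0.0188
```

View pics/top0.png

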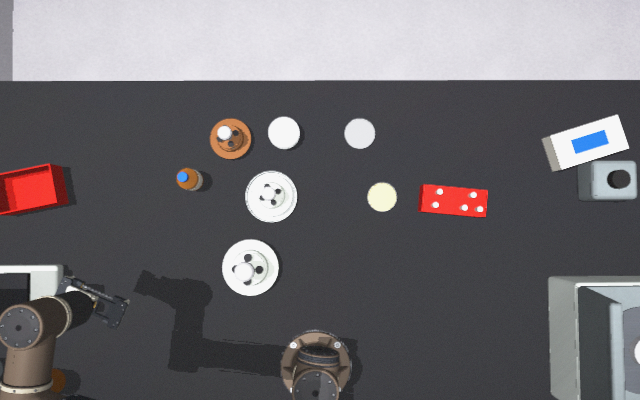

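View pics/side0.png

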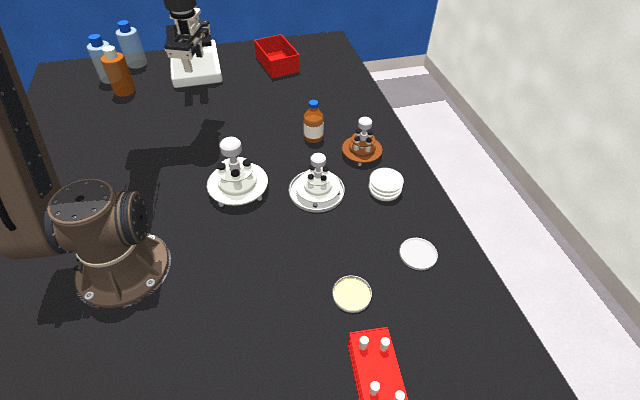

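Three dispensers are in the top view: a brown one at (230,138), a large white one at (250,267) and a smaller white one in a pan at (271,196). The smaller white one fits the description, and the open plate is at (382,197). I'll confirm this with a crop and measured sizes.

```bash
cat >> h.py <<'E'
from scipy.spatial.transform import Rotation as Rn
def cloud(s):
    z=s['z_map'].astype(float); K=s['mtx']; v,u=np.mgrid[0:z.shape[0],0:z.shape[1]]
    P=np.stack([(u-K[0,2])*z/K[0,0],(v-K[1,2])*z/K[1,1],z],-1)
    W=P@Rn.from_euler('xyz',s['attitude'],degrees=True).as_matrix().T+s['xyz']
    W[z==0]=np.nan; return W
def load(n): return dict(np.load(f'pics/{n}.npz'))
E
python3 - <<'E'
from h import *
s=load('top0');W=cloud(s)
for n,(u,v) in dict(bench=(330,250),brown=(226,132),small=(269,189),big=(244,271),dish=(382,197),lid=(360,133),stack=(284,133),bottle=(184,178),rack=(454,200)).items():
    print(n,W[v,u].round(4))
def circ(box,lo,hi):
    u0,v0,u1,v1=box; Q=W[v0:v1,u0:u1].reshape(-1,3); Q=Q[(Q[:,2]>lo)&(Q[:,2]<hi)]
    (c,r)=cv2.minEnclosingCircle(Q[:,:2].astype(np.float32)); print(box,lo,hi,len(Q),np.round(c,4),round(r,4),'zmed',np.median(Q[:,2]).round(4),'zmax',Q[:,2].max().round(4))
for b in [(215,165,300,225),(215,235,285,300)]:
    for lo,hi in [(.003,.3),(.02,.05),(.08,.1),(.12,.18)]:
        circ(b,lo,hi)
circ((362,177,402,217),.003,.05)
S=load('side0');WS=cloud(S);print('side bench',WS[330,250],WS[156,318],WS[143,230],WS[294,352])
a=cv2.resize(s['color'][150:235,215:415],None,fx=4,fy=4,interpolation=cv2.INTER_CUBIC)
b=cv2.resize(S['color'][130:230,190:390],None,fx=4,fy=4,interpolation=cv2.INTER_CUBIC)[:255]
cv2.imwrite('pics/crop0.png',np.vstack([a,b]))
E
```

```text
bench [ 0.389  -0.0549  0.0007]
brown [0.7694 0.2747 0.1502]
small [0.5888 0.1394 0.1539]
big [0.3378 0.2114 0.1962]
dish [ 0.5693 -0.234   0.0065]
lid [ 0.7898 -0.1602  0.0089]
stack [0.7847 0.0988 0.0419]
bottle [0.6244 0.4046 0.1543]
rack [ 0.5554 -0.4654  0.0655]
(215, 165, 300, 225) 0.003 0.3 2199 [0.582  0.1932] 0.1741 zmed 0.028 zmax 0.1602
(215, 165, 300, 225) 0.02 0.05 869 [0.5716 0.1443] 0.0849 zmed 0.0308 zmax 0.0485
(215, 165, 300, 225) 0.08 0.1 90 [0.5755 0.1426] 0.0377 zmed 0.088 zmax 0.0981
(215, 165, 300, 225) 0.12 0.18 161 [0.5768 0.1423] 0.0227 zmed 0.1492 zmax 0.1602
(215, 235, 285, 300) 0.003 0.3 2759 [0.33   0.2193] 0.1552 zmed 0.0389 zmax 0.2063
(215, 235, 285, 300) 0.02 0.05 1552 [0.3347 0.2129] 0.0941 zmed 0.0364 zmax 0.05
(215, 235, 285, 300) 0.08 0.1 369 [0.3349 0.2132] 0.0538 zmed 0.0925 zmax 0.0998
(215, 235, 285, 300) 0.12 0.18 23 [0.3328 0.2138] 0.0462 zmed 0.1669 zmax 0.1798
(362, 177, 402, 217) 0.003 0.05 588 [ 0.5694 -0.2307] 0.0897 zmed 0.0063 zmax 0.0214
side bench [ 0.30355903 -0.25967126 -0.00348474] [0.57669383 0.13963334 0.1566491 ] [0.33750737 0.20642155 0.19857678] [ 0.57232322 -0.23280411  0.00502025]
```

View pics/crop0.png

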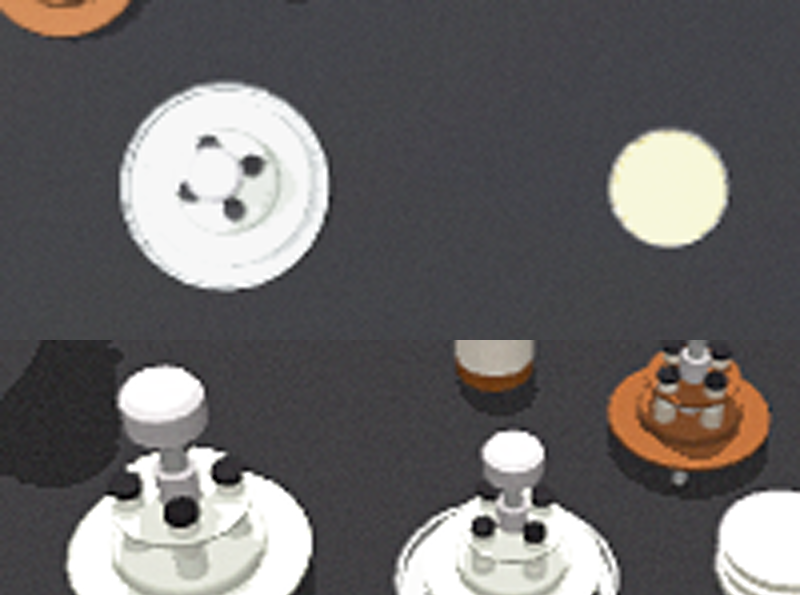

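The crop confirms it. The item at (271,196) has a 45 mm head at z≈0.153 (149 mm plus the 4 mm tray floor) and stands in a rimmed steel pan, while the other white one is about 0.2 m tall. Next I'll refine the centres.

```bash
cat >> h.py <<'E'
def pix2plane(s,uv,h):
    R=Rn.from_euler('xyz',s['attitude'],degrees=True).as_matrix()
    uv=np.atleast_2d(uv).astype(float); d=np.c_[(uv-s['mtx'][:2,2])/[s['mtx'][0,0],s['mtx'][1,1]],np.ones(len(uv))]@R.T
    t=(h-s['xyz'][2])/d[:,2]; return (s['xyz']+d*t[:,None])[:,:2]
def fitc(P):
    A=np.c_[2*P,np.ones(len(P))]; x=np.linalg.lstsq(A,(P**2).sum(1),rcond=None)[0]
    r=np.sqrt(x[2]+x[0]**2+x[1]**2); e=np.hypot(*(P-x[:2]).T)-r; return x[:2].round(4),r.round(4),'rms',e.std().round(4)
def proj(s,P):
    R=Rn.from_euler('xyz',s['attitude'],degrees=True).as_matrix(); q=(np.atleast_2d(P)-s['xyz'])@R
    return q[:,:2]/q[:,2:]*[s['mtx'][0,0],s['mtx'][1,1]]+s['mtx'][:2,2]
def top_of(s,zlo,zhi,c,rad):
    W=cloud(s); m=(W[...,2]>zlo)&(W[...,2]<zhi)&(np.hypot(W[...,0]-c[0],W[...,1]-c[1])<rad); return W[m],m
E
python3 - <<'E'
from h import *
for n in('top0','side0'):
    s=load(n);c=s['color'].astype(int)
    # medium: yellowish
    m=((c[...,2]-c[...,0]>12)&(c[...,1]>150)).astype(np.uint8)
    cc,l,st,ce=cv2.connectedComponentsWithStats(m)
    for i in np.argsort(-st[1:,4])[:3]+1: print(n,'yellow',st[i],ce[i].round(1))
    tgt=(382,197) if n=='top0' else (352,294)
    k=l[tgt[1],tgt[0]]
    ct=max(cv2.findContours((l==k).astype(np.uint8),0,1)[0],key=cv2.contourArea)[:,0]
    print('dish medium fit',fitc(pix2plane(s,ct,.0055)))
    # bright region tray/dish vs dark bench
    g=cv2.cvtColor(s['color'],6); b=(g>120).astype(np.uint8)
    cc,l,st,ce=cv2.connectedComponentsWithStats(b)
    for t,h in ((tgt,.015),((271,205) if n=='top0' else (318,190),.014)):
        k=l[t[1],t[0]]; ct=max(cv2.findContours((l==k).astype(np.uint8),0,1)[0],key=cv2.contourArea)[:,0]
        print(n,t,h,st[k],fitc(pix2plane(s,ct,h)),'hull bench',fitc(pix2plane(s,ct,0)))
    Q,_=top_of(s,.13,.17,(.577,.141),.04); print('head',len(Q),np.median(Q,0).round(4),fitc(Q[:,:2]), ((Q[:,:2].max(0)+Q[:,:2].min(0))/2).round(4),np.percentile(Q[:,2],[5,50,95]))
    Q,_=top_of(s,.02,.2,(.577,.141),.12);
    W=cloud(s); g0=(np.hypot(W[...,0]-.47,W[...,1]+.05)<.08); print('bench z',np.nanmedian(W[g0][:,2]).round(4))
E
```

```text
top0 yellow [367 183  30  29 658] [381.6 196.7]
top0 yellow [  0 384  35  10 156] [ 16.6 390.1]
top0 yellow [ 37 296  19   3  23] [ 46.4 296.7]
dish medium fit (array([ 0.5706, -0.2327]), np.float64(0.0481), 'rms', np.float64(0.0012))
top0 (382, 197) 0.015 [367 182  30  30 709] (array([ 0.5704, -0.2319]), np.float64(0.0498), 'rms', np.float64(0.0009)) hull bench (array([ 0.5712, -0.2339]), np.float64(0.0502), 'rms', np.float64(0.0009))
top0 (271, 205) 0.014 [ 245  170   52   53 2083] (array([0.5738, 0.1463]), np.float64(0.0873), 'rms', np.float64(0.001)) hull bench (array([0.5745, 0.1475]), np.float64(0.088), 'rms', np.float64(0.001))
head 160 [0.5763 0.1402 0.1492] (array([0.5756, 0.1414]), np.float64(0.0159), 'rms', np.float64(0.0053)) [0.5753 0.1422] [0.14066325 0.14922036 0.15607824]
bench z -0.0012
side0 yellow [333 278  38  34 968] [351.6 293.8]
side0 yellow [363  54  64  18 577] [394.9  62.9]
side0 yellow [304 124  19  15 205] [312.5 131.6]
dish medium fit (array([ 0.5713, -0.232 ]), np.float64(0.0476), 'rms', np.float64(0.001))
side0 (352, 294) 0.015 [ 332  275   40   38 1148] (array([ 0.5704, -0.2342]), np.float64(0.0508), 'rms', np.float64(0.0014)) hull bench (array([ 0.574 , -0.2264]), np.float64(0.0516), 'rms', np.float64(0.0014))
side0 (318, 190) 0.014 [ 288  153   57   59 1978] (array([0.581 , 0.1679]), np.float64(0.1002), 'rms', np.float64(0.0224)) hull bench (array([0.5845, 0.1811]), np.float64(0.1017), 'rms', np.float64(0.0227))
head 182 [0.5754 0.1336 0.1493] (array([0.5767, 0.139 ]), np.float64(0.0161), 'rms', np.float64(0.0047)) [0.5775 0.1399] [0.13344246 0.14927542 0.15372498]
bench z -0.0001
```

```bash
cat >> h.py <<'E'
def overlay(s,name,box,f,circs):
    u0,v0,u1,v1=box; im=cv2.resize(s['color'][v0:v1,u0:u1],None,fx=f,fy=f,interpolation=cv2.INTER_CUBIC)
    a=np.linspace(0,2*np.pi,73)
    for (x,y,z,r,col) in circs:
        p=proj(s,np.c_[x+r*np.cos(a),y+r*np.sin(a),a*0+z]); q=((p-[u0,v0]+.5)*f-.5)
        cv2.polylines(im,[np.round(q*8).astype(np.int32)],True,col,1,16,3)
    cv2.imwrite(f'pics/{name}.png',im); return im
E
python3 - <<'E'
from h import *
t=(.574,.146);d=(.575,.1425)
C=[(*t,.014,.088,(0,0,255)),(*d,.032,.070,(0,160,0)),(*d,.146,.0225,(255,0,0)),(*d,.090,.038,(0,160,255))]
a=overlay(load('top0'),'ov_t',(235,160,307,232),8,C)
C[0]=(*t,.014,.088,(0,0,255))
b=overlay(load('side0'),'ov_s',(283,146,355,218),8,C)
cv2.imwrite('pics/ov1.png',np.hstack([a,b])[:, :])
v=cv2.resize(np.hstack([a,b]),(800,400),interpolation=cv2.INTER_AREA);cv2.imwrite('pics/ov1.png',v)
E
```

```text
(no output)
```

View pics/ov_t.png

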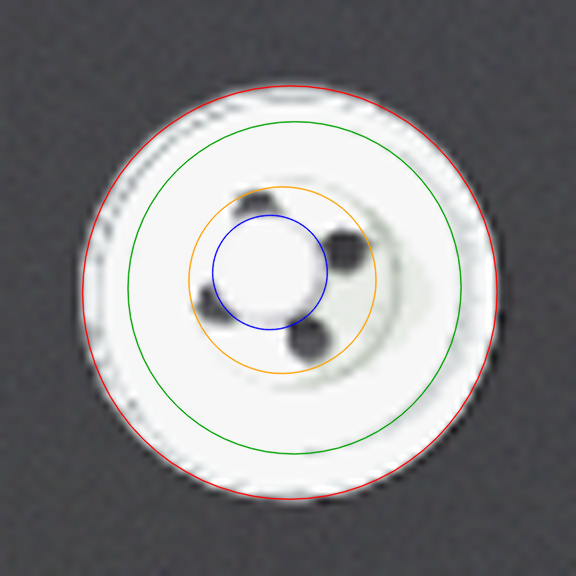

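View pics/ov_s.png

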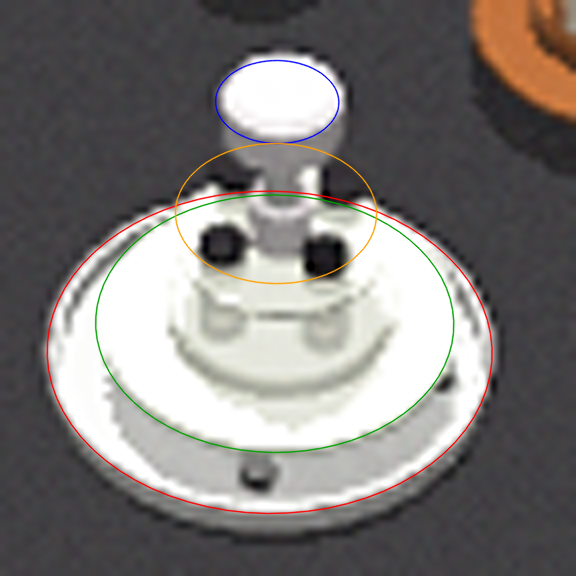

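The top-view overlay fits: head at about (269,270) and tray rim on the red circle. The side view is offset by about 2 mm, which is within calibration. The caps lie at about -65° and 25° in the world, so the current jaw axis (66.6°) falls between cartridges and I'll keep this yaw. Moving above the head now.

Request:
send_rows(commands=[[0,[0.1,-0.155,0.02],[0,0,0]],[0,[0.1,-0.155,0.02],[0,0,0]],[0,[0.1,-0.155,0.0],[0,0,0]],[0,[0.1,-0.155,0],[0,0,0]],[0,[0.1,-0.155,0],[0,0,0]],[0,[0.1,-0.155,0],[0,0,0]],[0,[0.1,-0.155,0],[0,0,0]],[0,[0.1,-0.155,0],[0,0,0]],[0,[0.1,-0.155,0],[0,0,0]],[0,[0.1,-0.155,0],[0,0,0]],[0,[0.1,-0.155,0],[0,0,0]],[0,[0,0,0],[0,0,0]]])

```text
clock: 1.3
tool_pos: [0.547, 0.1741, 0.2302]
orientation: [179.9, -0.6, -113.2]
force: [-0.6, 0.1, -0.5]
opening: 0.0873
```

Request:
send_rows(commands=[[0,[0.057,-0.063,0],[0,0,0]],[0,[0.057,-0.063,0],[0,0,0]],[0,[0,0,0],[0,0,0]],[0,[0,0,0],[0,0,0]]])

```text
clock: 1.7
tool_pos: [0.5758, 0.1396, 0.2285]
orientation: [179.8, -0.7, -113.4]
force: [0.1, -0.1, 0.6]
opening: 0.0877
```

Run:
```python
from h import *
o=sensors.get_obs();print(o['tool_pos'],o['orientation'],o['force'],Rn.from_euler('xyz',o['orientation'],degrees=True).as_matrix())
s=snap('side','side1')
cv2.imwrite('pics/side1c.png',cv2.resize(s['color'][80:230,220:420],None,fx=4,fy=4,interpolation=cv2.INTER_CUBIC))
```

```text
[0.57584636 0.13956709 0.22851305] [ 179.81074811   -0.66824897 -113.40055761] [ 0.11799281 -0.1276516   0.55027986] [[-0.39712981 -0.91773045 -0.00766336]
 [-0.91768834  0.39719001 -0.00939173]
 [ 0.01166288  0.00330284 -0.99992653]]
```

View pics/side1c.png

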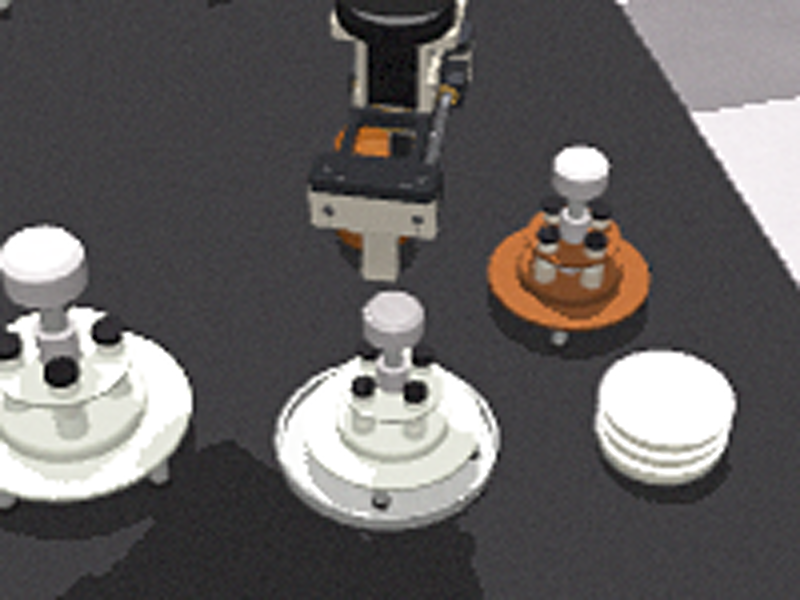

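Request:
send_rows(commands=[[0,[0.001,0.008,-0.1],[0.0015,-0.0012,0]],[0,[0,0,-0.1],[0,0,0]],[0,[0,0,-0.08],[0,0,0]],[0,[0,0,-0.06],[0,0,0]],[0,[0,0,-0.05],[0,0,0]],[0,[0,0,0],[0,0,0]],[0,[0,0,0],[0,0,0]]])

```text
clock: 2.45
tool_pos: [0.5734, 0.1471, 0.1292]
orientation: [-179.9, 0.2, -113.0]
force: [-0.1, -0.1, -0.2]
opening: 0.0878
```

Run:
```python
from h import *
o=sensors.get_obs();print(o['tool_pos'],o['orientation'],o['force'],Rn.from_euler('xyz',o['orientation'],degrees=True).as_matrix()[:,2])
s=snap('side','side2');a=cv2.resize(s['color'][110:230,260:380],None,fx=4,fy=4,interpolation=cv2.INTER_CUBIC)
s=snap('top','top2');b=cv2.resize(s['color'][140:240,205:305],None,fx=4.8,fy=4.8,interpolation=cv2.INTER_CUBIC)
cv2.imwrite('pics/c2.png',cv2.resize(np.hstack([a,b]),(800,400)))
```

```text
[0.57338474 0.14711856 0.12923612] [-1.79910541e+02  1.69360236e-01 -1.12999149e+02] [-0.13697459 -0.09626701 -0.20720183] [ 0.00259215  0.00211088 -0.99999441]
```

View pics/c2.png

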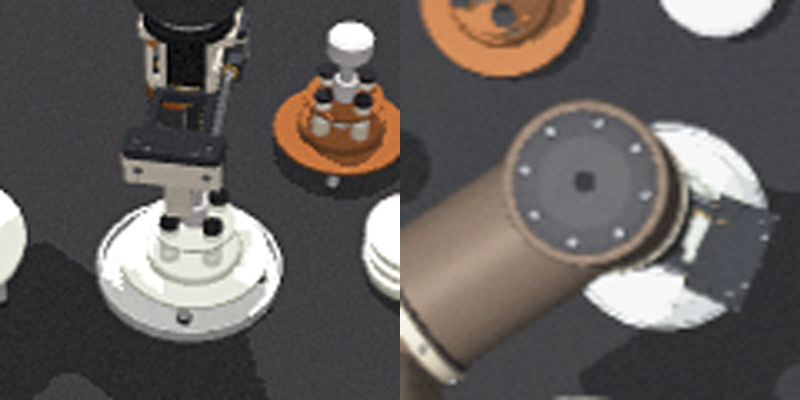

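Request:
send_rows(commands=[[0,[0.01,-0.022,-0.02],[0,0,0]],[0,[0,0,-0.014],[0,0,0]],[0,[0,0,0],[0,0,0]]])

```text
clock: 2.85
tool_pos: [0.5773, 0.1415, 0.1223]
orientation: [-179.8, 0.4, -113.0]
force: [-0.0, -1.3, -0.1]
opening: 0.0874
```

Request:
send_rows(commands=[[0,[-0.003,0,-0.006],[-0.0007,0.0009,0]],[0,[0,0,0],[0,0,0]],[1,[0,0,0],[0,0,0]],[1,[0,0,0],[0,0,0]],[1,[0,0,0],[0,0,0]],[1,[0,0,0],[0,0,0]],[1,[0,0,0],[0,0,0]],[1,[0,0,0],[0,0,0]]])

```text
clock: 3.65
tool_pos: [0.5781, 0.1426, 0.1219]
orientation: [-179.9, 0.2, -113.0]
force: [2.8, 5.4, 3.6]
opening: 0.0454
```

Run:
```python
from h import *
o=sensors.get_obs();print(o['tool_pos'],o['orientation'],o['force'],o['opening'],Rn.from_euler('xyz',o['orientation'],degrees=True).as_matrix()[:,2])
```

```text
[0.5781466  0.14255235 0.12188694] [-1.79850944e+02  1.62472723e-01 -1.13019281e+02] [2.80560567 5.35241325 3.58266565] 0.04537604435490965 [ 0.00350323  0.00159258 -0.9999926 ]
```

Request:
send_rows(commands=[[1,[0,0,0.02],[0,0,0]],[1,[0,0,0.03],[0,0,0]],[1,[0,0,0.04],[0,0,0]],[1,[0,0,0.05],[0,0,0]],[1,[0,0,0.05],[0,0,0]],[1,[0,0,0.03],[0,0,0]],[1,[0,0,0],[0,0,0]],[1,[0,0,0],[0,0,0]]])

```text
clock: 4.45
tool_pos: [0.5746, 0.141, 0.1791]
orientation: [179.8, -0.1, -113.1]
force: [0.0, -1.4, -6.7]
opening: 0.0436
```

Run:
```python
from h import *
o=sensors.get_obs();print(o['tool_pos'],o['orientation'],o['force'],o['moment'],o['opening'],Rn.from_euler('xyz',o['orientation'],degrees=True).as_matrix()[:,2])
s=snap('side','side3');a=cv2.resize(s['color'][80:230,245:395],None,fx=4,fy=4,interpolation=cv2.INTER_CUBIC)
cv2.imwrite('pics/c3.png',a)
```

```text
[0.57458765 0.14103685 0.17912261] [ 1.79823796e+02 -1.00118892e-01 -1.13113959e+02] [ 0.02235763 -1.38586964 -6.70690635] [-0.00620036  0.0261667   0.0285083 ] 0.043557513274883254 [-3.51442160e-03 -3.99868679e-04 -9.99993744e-01]
```

View pics/c3.png

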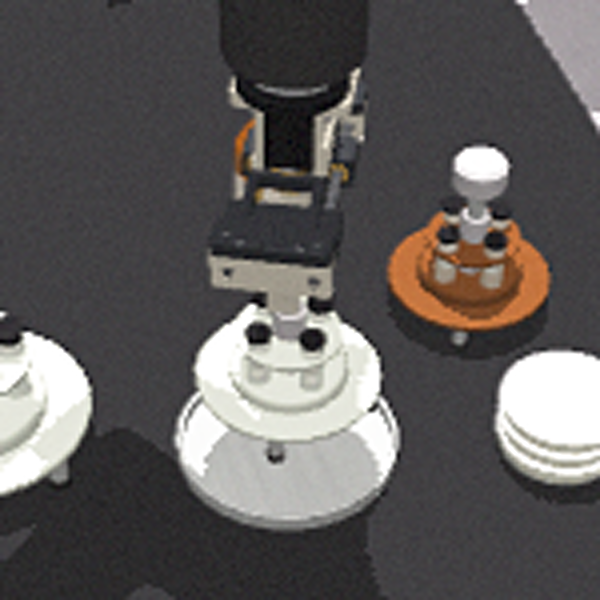

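It is lifted cleanly and hangs upright, with the tray empty at about (285,450) in the crop. Carrying it to the plate.

Request:
send_rows(commands=[[1,[0,-0.05,0],[0,0,0]],[1,[0,-0.1,0],[0,0,0]],[1,[0,-0.14,0],[0,0,0]],[1,[0,-0.15,0],[0,0,0]],[1,[0,-0.15,0],[0,0,0]],[1,[0,-0.15,0],[0,0,0]],[1,[0,-0.15,0],[0,0,0]],[1,[0,-0.15,0],[0,0,0]],[1,[0,-0.15,0],[0,0,0]],[1,[0,-0.12,0],[0,0,0]],[1,[0,-0.07,0],[0,0,0]],[1,[0,0,0],[0,0,0]]])

```text
clock: 5.7
tool_pos: [0.5671, -0.2216, 0.1721]
orientation: [179.3, -0.4, -113.0]
force: [0.4, 0.0, -7.3]
opening: 0.0439
```

Request:
send_rows(commands=[[1,[0.016,-0.04,-0.02],[0,0,0]],[1,[0,0,0],[0,0,0]],[1,[0,0,0],[0,0,0]]])

```text
clock: 6.0
tool_pos: [0.57, -0.2327, 0.165]
orientation: [179.1, -0.5, -113.1]
force: [-1.2, 1.3, -6.2]
opening: 0.0439
```

Run:
```python
from h import *
o=sensors.get_obs();print(o['tool_pos'],o['orientation'],o['force'],o['opening'],Rn.from_euler('xyz',o['orientation'],degrees=True).as_matrix()[:,2])
s=snap('side','side4');cv2.imwrite('pics/c4.png',cv2.resize(s['color'][180:330,270:420],None,fx=4,fy=4,interpolation=cv2.INTER_CUBIC))
s=snap('top','top4');cv2.imwrite('pics/c4t.png',cv2.resize(s['color'][147:247,332:432],None,fx=5,fy=5,interpolation=cv2.INTER_CUBIC))
```

```text
[ 0.57000179 -0.2326709   0.16500238] [ 179.08700669   -0.47406019 -113.07356426] [-1.18180549  1.27287841 -6.20632676] 0.04390259103354307 [-0.01790158 -0.0013662  -0.99983882]
```

View pics/c4.png

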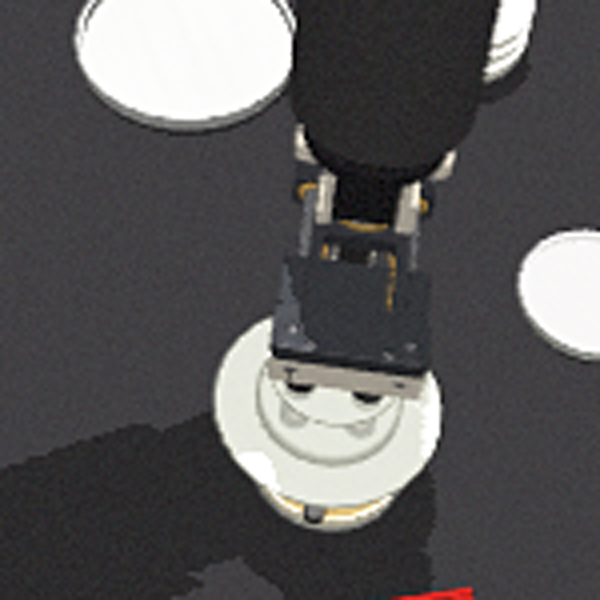

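View pics/c4t.png

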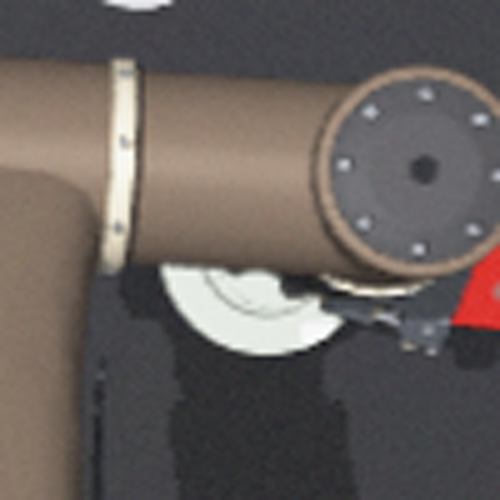

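Request:
send_rows(commands=[[1,[0.004,0.002,-0.04],[0.0002,-0.0028,0]],[1,[0,0,-0.04],[0,0,0]],[1,[0,0,0],[0,0,0]],[1,[0,0,0],[0,0,0]]])

```text
clock: 6.5
tool_pos: [0.5722, -0.2301, 0.1452]
orientation: [-179.9, -0.0, -112.9]
force: [0.2, -0.3, -6.4]
opening: 0.0438
```

```bash
cat >> h.py <<'E'
def ringfit(s,cx,cy,h,r=.070,lohi=.008,thr=110,angs=None):
    """search radially in world plane z=h for bright->dark edge"""
    g=cv2.cvtColor(s['color'],6).astype(np.float32); out=[]
    for a in np.radians(np.arange(0,360,4) if angs is None else angs):
        rr=np.linspace(r-lohi,r+lohi,41); p=proj(s,np.c_[cx+rr*np.cos(a),cy+rr*np.sin(a),0*rr+h]).astype(np.float32)
        v=cv2.remap(g,p[None,:,0],p[None,:,1],1)[0]
        if v[0]>thr+20 and v[-1]<thr-20:
            k=np.argmax(v<thr); out.append((np.degrees(a),rr[k],cx+rr[k]*np.cos(a),cy+rr[k]*np.sin(a)))
    return np.array(out)
E
python3 - <<'E'
from h import *
o=sensors.get_obs();print(o['tool_pos'],o['orientation'],o['force'],o['opening'],Rn.from_euler('xyz',o['orientation'],degrees=True).as_matrix()[:,2])
t=o['tool_pos'];f=t[2]-.1179
for c in('side','top'):
    s=snap(c,c+'5')
    for h in (f+.028,f+.022):
        q=ringfit(s,t[0],t[1],h); print(c,len(q),(fitc(q[:,2:]) if len(q)>6 else ''))
        print([(int(a),round(1e3*b,1)) for a,b in q[:,:2]])
    overlay(s,'ov5'+c,(280,180,400,330) if c=='side' else (340,150,420,230),4 if c=='side' else 6,[(t[0],t[1],f+.028,.07,(0,200,0)),(.5706,-.233,.015,.05,(0,0,255))])
E
```

```text
[ 0.57218985 -0.23012686  0.14515811] [-1.79910649e+02 -7.71326924e-03 -1.12852388e+02] [ 0.24491845 -0.28252876 -6.42795994] 0.04380948464768429 [ 1.38478805e-03 -7.29690269e-04 -9.99998775e-01]
side 59 (array([ 0.5717, -0.2323]), np.float64(0.0709), 'rms', np.float64(0.0014))
[(0, np.float64(71.2)), (4, np.float64(70.8)), (116, np.float64(69.6)), (119, np.float64(69.6)), (124, np.float64(70.4)), (128, np.float64(70.0)), (132, np.float64(69.6)), (136, np.float64(70.0)), (140, np.float64(70.4)), (144, np.float64(69.6)), (148, np.float64(70.0)), (152, np.float64(70.4)), (156, np.float64(70.0)), (160, np.float64(70.0)), (164, np.float64(70.0)), (168, np.float64(70.4)), (172, np.float64(70.4)), (176, np.float64(70.8)), (180, np.float64(70.4)), (184, np.float64(70.0)), (188, np.float64(70.8)), (192, np.float64(70.4)), (196, np.float64(70.8)), (200, np.float64(70.8)), (204, np.float64(71.6)), (208, np.float64(71.6)), (212, np.float64(71.2)), (216, np.float64(72.0)), (220, np.float64(73.2)), (224, np.float64(74.8)), (228, np.float64(76.8)), (232, np.float64(77.2)), (244, np.float64(74.0)),
[... 3246 characters left out ...]
 (119, np.float64(70.8)), (124, np.float64(70.8)), (128, np.float64(71.2)), (132, np.float64(70.8)), (136, np.float64(71.2)), (140, np.float64(71.2)), (144, np.float64(71.2)), (148, np.float64(71.2)), (152, np.float64(71.6)), (156, np.float64(70.8)), (160, np.float64(71.6)), (164, np.float64(71.6)), (168, np.float64(72.0)), (172, np.float64(71.6)), (176, np.float64(71.6)), (180, np.float64(71.6)), (184, np.float64(71.6)), (188, np.float64(71.6)), (192, np.float64(72.4)), (196, np.float64(72.4)), (200, np.float64(72.0)), (204, np.float64(73.6)), (208, np.float64(73.2)), (212, np.float64(73.6)), (216, np.float64(73.2)), (220, np.float64(72.8)), (224, np.float64(72.8)), (236, np.float64(73.6))]
```

View pics/ov5side.png

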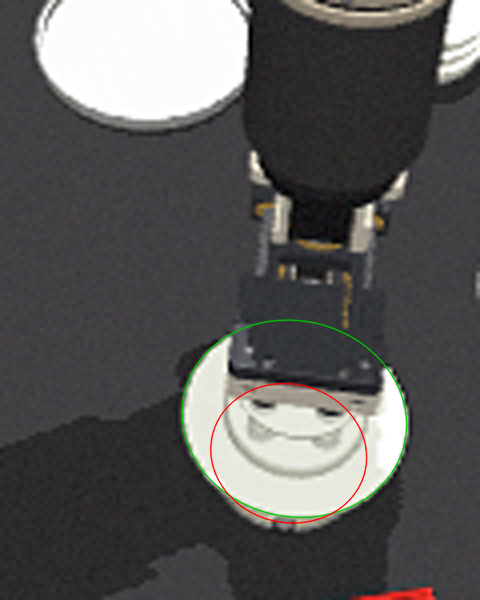

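View pics/ov5top.png

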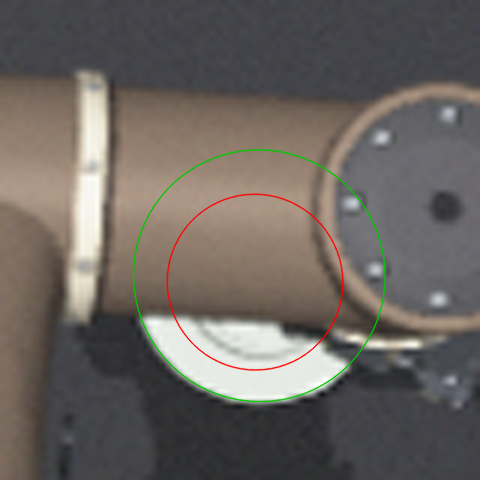

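Both views agree that the dispenser sits about 1–2 mm in +x and +y off the dish centre. I'll shift by (-1.3, -1.6) mm and descend slowly.

Request:
send_rows(commands=[[1,[-0.005,-0.006,-0.02],[0,0,0]],[1,[0,0,-0.016],[0,0,0]],[1,[0,0,0],[0,0,0]]])

```text
clock: 6.9
tool_pos: [0.5713, -0.2318, 0.1362]
orientation: [-179.9, 0.0, -112.9]
force: [0.1, -0.1, -6.6]
opening: 0.0437
```

Request:
send_rows(commands=[[1,[-0.001,0,-0.016],[0,0,0]],[1,[0,0,-0.016],[0,0,0]],[1,[0,0,-0.016],[0,0,0]],[1,[0,0,0],[0,0,0]]])

```text
clock: 7.3
tool_pos: [0.5709, -0.232, 0.123]
orientation: [-179.9, 0.0, -112.9]
force: [-0.2, -0.7, -6.3]
opening: 0.044
```

Run:
```python
from h import *
o=sensors.get_obs();print(o['tool_pos'],o['orientation'],o['force'],o['opening'],Rn.from_euler('xyz',o['orientation'],degrees=True).as_matrix()[:,2])
t=o['tool_pos'];f=t[2]-.1179
A={'side':list(range(120,216,4))+list(range(284,360,4)),'top':list(range(112,200,4))}
from scipy.optimize import least_squares
for c,r in(('side',.0706),('top',.0706)):
    s=snap(c,c+'6'); q=ringfit(s,t[0],t[1],f+.028,angs=A[c])
    print(c,f,least_squares(lambda p:np.hypot(q[:,2]-p[0],q[:,3]-p[1])-r,[t[0],t[1]]).x.round(4),fitc(q[:,2:]))
    overlay(s,'ov6'+c,(280,180,400,330) if c=='side' else (340,150,420,230),4 if c=='side' else 6,[(t[0],t[1],f+.028,.07,(0,200,0)),(.5706,-.233,.015,.05,(0,0,255))])
```

```text
[ 0.57091596 -0.23198739  0.12304629] [-1.79861329e+02  8.49375748e-03 -1.12873533e+02] [-0.23954926 -0.71348298 -6.2684944 ] 0.0439696495801332 [ 2.28757226e-03 -8.04167711e-04 -9.99997060e-01]
side 0.005146294021715958 [ 0.5699 -0.2324] (array([ 0.57  , -0.2323]), np.float64(0.0707), 'rms', np.float64(0.0003))
top 0.005146294021715958 [ 0.5692 -0.2319] (array([ 0.5707, -0.2326]), np.float64(0.0721), 'rms', np.float64(0.0003))
```

View pics/ov6side.png

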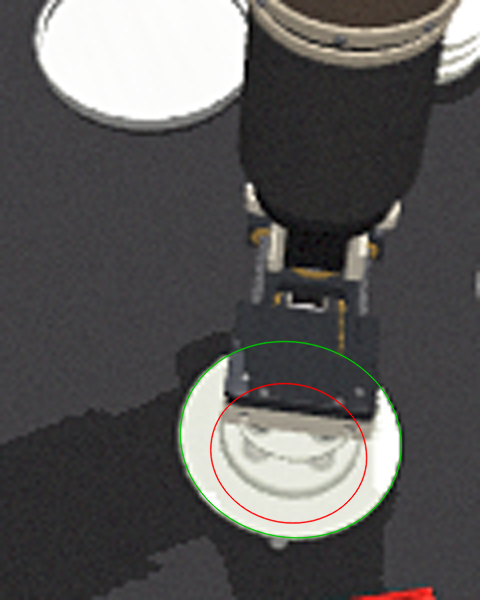

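The dispenser is within about 1.5 mm of the dish centre in both views, feet about 5 mm above the bench and no contact force. Lowering to contact, then pressing.

Request:
send_rows(commands=[[1,[0.002,0,-0.012],[0,0,0]],[1,[0,0,-0.012],[0,0,0]],[1,[0,0,-0.01],[0,0,0]],[1,[0,0,0],[0,0,0]]])

```text
clock: 7.8
tool_pos: [0.5737, -0.2324, 0.1174]
orientation: [-179.6, 0.0, -112.8]
force: [-3.4, 2.3, 4.2]
opening: 0.0434
```

Request:
send_rows(commands=[[1,[-0.009,0,0],[0,0,0]],[1,[0,0,0],[0,0,0]]])

```text
clock: 8.0
tool_pos: [0.5718, -0.2322, 0.1179]
orientation: [-179.5, 0.1, -112.8]
force: [1.3, 0.2, -4.5]
opening: 0.0441
```

```bash
cat > chk.py <<'E'
from h import *
import sys
o=sensors.get_obs();t=o['tool_pos'];print(o['clock'],t,o['force'],o['moment'],o['opening'],Rn.from_euler('xyz',o['orientation'],degrees=True).as_matrix()[:,2].round(4))
A={'side':list(range(120,216,4))+list(range(284,360,4)),'top':list(range(112,200,4))}
from scipy.optimize import least_squares
n=sys.argv[1]; f=float(sys.argv[2])
for c,r in(('side',.0706),('top',.0706)):
    s=snap(c,c+n); q=ringfit(s,t[0],t[1],f+.028,angs=A[c])
    if len(q)>5: print(c,f,least_squares(lambda p:np.hypot(q[:,2]-p[0],q[:,3]-p[1])-r,[t[0],t[1]]).x.round(4),fitc(q[:,2:]))
s=load('side'+n); u,v=np.round(proj(s,[t[0],t[1],.08])[0]).astype(int)
cv2.imwrite('pics/k'+n+'.png',cv2.resize(s['color'][max(v-70,0):v+70,u-70:u+70],None,fx=4,fy=4,interpolation=cv2.INTER_CUBIC))
E
python3 chk.py 7 0
```

```text
8.0 [ 0.57182137 -0.23218916  0.11787035] [ 1.33786085  0.16042034 -4.4581068 ] [0.06874719 0.00754141 0.01466601] 0.04408359430383351 [ 0.0087 -0.0024 -1.    ]
side 0.0 [ 0.5717 -0.2327] (array([ 0.5718, -0.2326]), np.float64(0.0707), 'rms', np.float64(0.0004))
top 0.0 [ 0.571  -0.2325] (array([ 0.5714, -0.2327]), np.float64(0.071), 'rms', np.float64(0.0003))
```

Dispenser and dish agree to about 1 mm in both views, with the feet at the bench. Pressing now.

Request:
send_rows(commands=[[1,[0,0,-0.012],[0.0004,0.0014,0]],[1,[0,0,-0.012],[0,0,0]],[1,[0,0,-0.012],[0,0,0]],[1,[0,0,-0.012],[0,0,0]]])

```text
clock: 8.5
tool_pos: [0.5734, -0.2326, 0.1089]
orientation: [-179.9, -0.0, -112.7]
force: [-2.7, 4.6, 7.9]
opening: 0.0437
```

Request:
send_rows(commands=[[1,[-0.004,0,-0.014],[0,0,0]],[1,[0,0,-0.014],[0,0,0]],[1,[0,0,-0.014],[0,0,0]],[1,[0,0,-0.014],[0,0,0]]])

```text
clock: 8.9
tool_pos: [0.5733, -0.2325, 0.099]
orientation: [-179.8, -0.0, -112.6]
force: [-5.2, 5.1, 10.1]
opening: 0.0438
```

```bash
python3 chk.py 8 0
```

```text
8.9 [ 0.57334042 -0.2325058   0.09902486] [-5.22648084  5.11204566 10.05223313] [ 1.81544494  1.70859373 -0.14853333] 0.043774753382828956 [ 0.0036 -0.0022 -1.    ]
side 0.0 [ 0.572  -0.2329] (array([ 0.5721, -0.2327]), np.float64(0.0708), 'rms', np.float64(0.0004))
top 0.0 [ 0.5714 -0.2324] (array([ 0.572 , -0.2326]), np.float64(0.0712), 'rms', np.float64(0.0003))
```

View pics/k8.png

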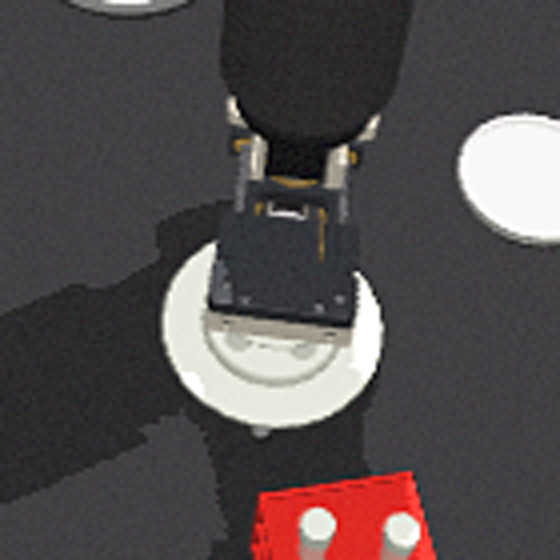

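The base has not shifted; stroke is about 18.5 mm at about 10 N. Pressing on to the stop.

Request:
send_rows(commands=[[1,[-0.004,0,-0.012],[0,0,0]],[1,[0,0,-0.012],[0,0,0]],[1,[0,0,-0.012],[0,0,0]]])

```text
clock: 9.3
tool_pos: [0.5736, -0.2324, 0.0972]
orientation: [-179.6, -0.1, -112.5]
force: [-11.5, 8.9, 26.6]
opening: 0.0437
```

The force jumped to 27 N at z=0.0972 (expected stop 0.098), so the head is at its stop. I'll hold briefly, then let it back up.

Request:
send_rows(commands=[[1,[-0.004,0.002,-0.006],[0,0,0]],[1,[0,0,-0.006],[0,0,0]],[1,[0,0,-0.006],[0,0,0]],[1,[0,0,0],[0,0,0]]])

```text
clock: 9.7
tool_pos: [0.5733, -0.2322, 0.0995]
orientation: [-179.4, -0.1, -112.5]
force: [-4.0, 4.7, 11.1]
opening: 0.0438
```

```bash
python3 chk.py 9 0
```

```text
9.7 [ 0.57325142 -0.23216008  0.09950595] [-4.02895527  4.67536511 11.14882207] [ 1.63602578  1.62393196 -0.26414787] 0.04381073584959081 [ 0.0097 -0.0059 -0.9999]
side 0.0 [ 0.5719 -0.2328] (array([ 0.572 , -0.2327]), np.float64(0.0707), 'rms', np.float64(0.0004))
top 0.0 [ 0.5714 -0.2323] (array([ 0.5712, -0.2323]), np.float64(0.0705), 'rms', np.float64(0.0003))
```

View pics/k9.png

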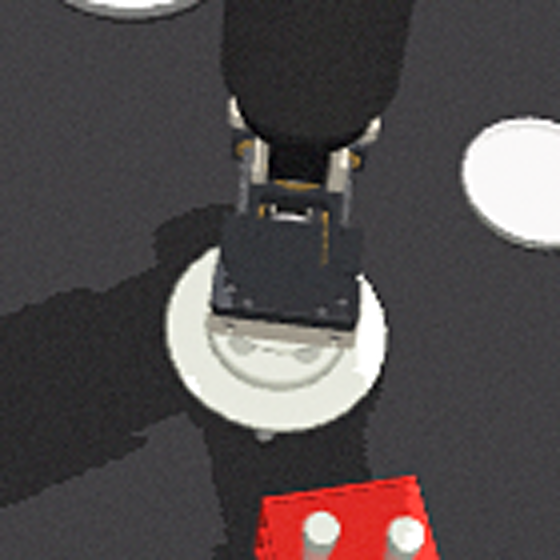

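Request:
send_rows(commands=[[1,[-0.004,0,-0.014],[0.0009,0.0015,0]],[1,[0,0,-0.014],[0,0,0]],[1,[0,0,-0.014],[0,0,0]],[1,[0,0,-0.014],[0,0,0]]])

```text
clock: 10.2
tool_pos: [0.5736, -0.2323, 0.0971]
orientation: [-179.7, -0.1, -112.3]
force: [-11.5, 10.9, 29.0]
opening: 0.0435
```

Request:
send_rows(commands=[[1,[0,0,-0.014],[0,0,0]],[1,[0,0,-0.014],[0,0,0]],[1,[0,0,-0.014],[0,0,0]]])

```text
clock: 10.5
tool_pos: [0.5735, -0.2321, 0.097]
orientation: [-179.5, -0.1, -112.2]
force: [-10.5, 9.0, 27.0]
opening: 0.0436
```

It held at the stop (z 0.097, 27–29 N) for 0.3 s or more. Now raising gently.

Request:
send_rows(commands=[[1,[-0.002,0,0.012],[0,0,0]],[1,[0,0,0.014],[0,0,0]],[1,[0,0,0.014],[0,0,0]],[1,[0,0,0.014],[0,0,0]],[1,[0,0,0.014],[0,0,0]]])

```text
clock: 11.0
tool_pos: [0.5729, -0.232, 0.1195]
orientation: [-179.4, -0.1, -112.2]
force: [-0.0, -0.8, -6.2]
opening: 0.044
```

Request:
send_rows(commands=[[1,[-0.003,0,0.014],[0.0005,0.0008,0]],[1,[0,0,0.02],[0,0,0]],[1,[0,0,0.03],[0,0,0]],[1,[0,0,0.04],[0,0,0]],[1,[0,0,0.05],[0,0,0]],[1,[0,0,0.03],[0,0,0]],[1,[0,0,0],[0,0,0]]])

```text
clock: 11.7
tool_pos: [0.5703, -0.2322, 0.1665]
orientation: [179.9, -0.1, -112.3]
force: [0.1, -0.3, -6.9]
opening: 0.0435
```

```bash
python3 chk.py 10 0.05
python3 - <<'E'
from h import *
cv2.imwrite('pics/k10.png',cv2.resize(load('side10')['color'][200:340,280:420],None,fx=4,fy=4,interpolation=cv2.INTER_CUBIC))
E
```

```text
11.7 [ 0.57033273 -0.23223574  0.16646194] [ 0.09434318 -0.27401326 -6.88425445] [ 0.0108181  -0.0920255  -0.01025911] 0.043547557394781 [-0.0016 -0.0011 -1.    ]
side 0.05 [ 0.5689 -0.2336] (array([ 0.569 , -0.2335]), np.float64(0.0707), 'rms', np.float64(0.0004))
top 0.05 [ 0.5684 -0.2323] (array([ 0.569 , -0.2326]), np.float64(0.0712), 'rms', np.float64(0.0003))
```

View pics/k10.png

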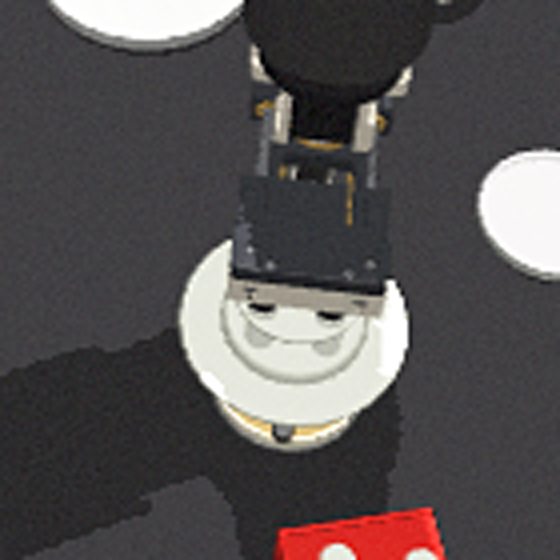

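Lifted clear. I'll move aside toward the tray and look at the dish before setting the dispenser back.

Request:
send_rows(commands=[[1,[0,0.05,0.01],[0,0,0]],[1,[0,0.1,0.01],[0,0,0]],[1,[0,0.14,0],[0,0,0]],[1,[0,0.15,0],[0,0,0]],[1,[0,0.15,0],[0,0,0]],[1,[0,0.15,0],[0,0,0]],[1,[0,0.15,0],[0,0,0]],[1,[0,0.15,0],[0,0,0]],[1,[0,0.14,0],[0,0,0]],[1,[0,0.1,0],[0,0,0]],[1,[0,0.05,0],[0,0,0]],[1,[0,0,0],[0,0,0]]])

```text
clock: 13.0
tool_pos: [0.5631, 0.1174, 0.1661]
orientation: [179.5, -0.2, -112.4]
force: [-0.8, -1.4, -5.7]
opening: 0.0441
```

```bash
python3 chk.py 11 0.06
python3 - <<'E'
from h import *
s=load('side11');a=cv2.resize(s['color'][265:325,322:382],None,fx=6,fy=6,interpolation=cv2.INTER_CUBIC)
s=load('top11');b=cv2.resize(s['color'][177:217,362:402],None,fx=9,fy=9,interpolation=cv2.INTER_CUBIC)
cv2.imwrite('pics/d11.png',np.hstack([a,b]))
for n in('top11','side11'):
    s=load(n);c=s['color'].astype(int);m=((c[...,2]-c[...,0]>12)&(c[...,1]>150)).astype(np.uint8)
    l=cv2.connectedComponents(m)[1]; tg=(382,197) if n[0]=='t' else (352,294); w=l[tg[1]-3:tg[1]+4,tg[0]-3:tg[0]+4]; k=w[w>0][0]
    ct=max(cv2.findContours((l==k).astype(np.uint8),0,1)[0],key=cv2.contourArea)[:,0]; print(n,fitc(pix2plane(s,ct,.0055)))
E
```

```text
13.0 [0.56306642 0.11742653 0.1661461 ] [-0.76587797 -1.40067896 -5.71274175] [-0.07261076  0.00961855 -0.0102441 ] 0.04406500233762758 [-9.6e-03  2.0e-04 -1.0e+00]
side 0.06 [0.5601 0.1093] (array([0.5598, 0.1047]), np.float64(0.0736), 'rms', np.float64(0.0008))
top 0.06 [0.5573 0.1263] (array([0.5629, 0.1274]), np.float64(0.0762), 'rms', np.float64(0.0005))
top11 (array([ 0.5707, -0.2328]), np.float64(0.0482), 'rms', np.float64(0.0012))
side11 (array([ 0.5713, -0.2319]), np.float64(0.0476), 'rms', np.float64(0.0011))
```

View pics/d11.png

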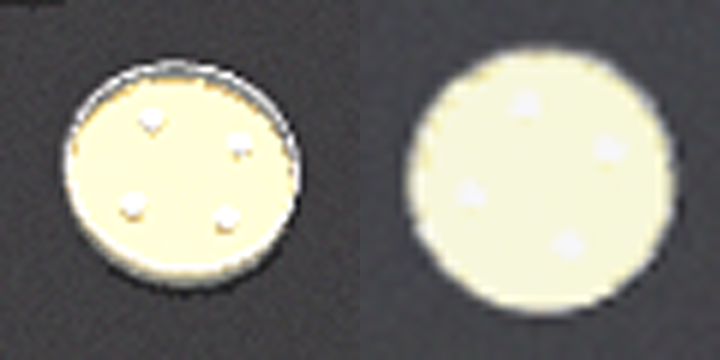

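View pics/k11.png

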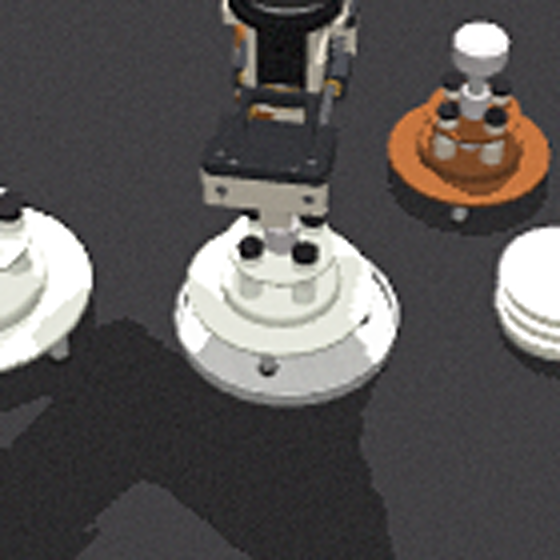

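All four tablets lie on the medium (four white spots, crop left at (150,118), (238,142), (132,205), (227,217)), and the dish has moved less than 0.3 mm. Now returning the dispenser to the tray.

Request:
send_rows(commands=[[1,[0.026,0.06,0],[0,-0.0015,0]],[1,[0.026,0.056,0],[0,0,0]],[1,[0,0,0],[0,0,0]],[1,[0,0,0],[0,0,0]]])

```text
clock: 13.5
tool_pos: [0.5769, 0.1438, 0.1659]
orientation: [180.0, -0.1, -112.7]
force: [0.4, 0.5, -5.8]
opening: 0.0438
```

Request:
send_rows(commands=[[1,[0,0.008,-0.03],[0,0,0]],[1,[0,0,-0.03],[0,0,0]],[1,[0,0,-0.03],[0,0,0]],[1,[0,0,-0.03],[0,0,0]],[1,[0,0,0],[0,0,0]]])

```text
clock: 14.0
tool_pos: [0.5763, 0.1446, 0.1322]
orientation: [179.9, -0.2, -112.8]
force: [-0.4, -0.2, -6.3]
opening: 0.0438
```

```bash
python3 chk.py 12 0.02
```

```text
14.0 [0.5763273  0.14462765 0.13220337] [-0.43118698 -0.2205353  -6.271938  ] [-0.04722531  0.07979123 -0.0042119 ] 0.04382524927262755 [-0.003  -0.0019 -1.    ]
side 0.02 [0.5778 0.1452] (array([0.5711, 0.1288]), np.float64(0.0793), 'rms', np.float64(0.0008))
```

View pics/k12.png

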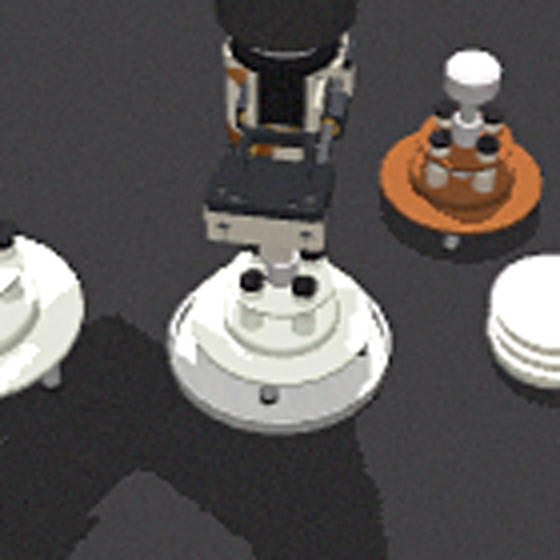

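The dispenser hangs over the middle of the tray, with its front leg at (268,393) inside the pan. Lowering the last 10 mm or so gently.

Request:
send_rows(commands=[[1,[0,0.002,-0.014],[0,0,0]],[1,[0,0,-0.014],[0,0,0]],[1,[0,0,-0.012],[0,0,0]],[1,[0,0,-0.01],[0,0,0]]])

```text
clock: 14.5
tool_pos: [0.5779, 0.1459, 0.1214]
orientation: [-179.9, 0.0, -112.8]
force: [-3.0, 0.5, 1.6]
opening: 0.0439
```

It touches: the force went from -6 to +1.6 N, below the spring preload. Releasing.

Request:
send_rows(commands=[[0.4,[0,0,0],[0,0,0]],[0.4,[0,0,0],[0,0,0]],[0,[0,0,0],[0,0,0]],[0,[0,0,0],[0,0,0]],[0,[0,0,0],[0,0,0]],[0,[0,0,0],[0,0,0]]])

```text
clock: 15.1
tool_pos: [0.5811, 0.147, 0.1251]
orientation: [-179.6, 0.3, -112.7]
force: [-0.5, -0.7, 0.0]
opening: 0.0791
```

```bash
python3 chk.py 13 0.004
```

```text
15.1 [0.58106273 0.14700315 0.12509285] [-0.46042918 -0.68542466  0.01379563] [-0.01481819  0.05219706  0.03964387] 0.07908096465527106 [ 0.0083  0.0019 -1.    ]
```

View pics/k13.png

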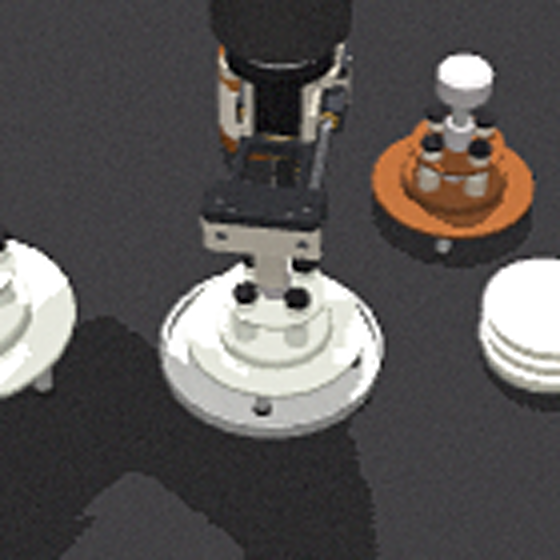

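Request:
send_rows(commands=[[0,[-0.004,0,0.04],[0,0,0]],[0,[0,0,0.1],[0,0,0]],[0,[0,0,0.15],[0,0,0]],[0,[0,0,0.15],[0,0,0]],[0,[0,0,0.15],[0,0,0]],[0,[-0.1,0.1,0.05],[0,0,0]],[0,[-0.1,0.15,0],[0,0,0]],[0,[-0.1,0.15,0],[0,0,0]],[0,[-0.1,0.15,0],[0,0,0]],[0,[-0.1,0.15,0],[0,0,0]],[0,[0,0,0],[0,0,0]],[0,[0,0,0],[0,0,0]]])

```text
clock: 16.4
tool_pos: [0.448, 0.3255, 0.3009]
orientation: [-179.5, 0.6, -112.8]
force: [-0.1, -0.7, 0.4]
opening: 0.0877
```

Run:
```python
from h import *
o=sensors.get_obs();print(o['clock'],o['tool_pos'],o['force'],o['opening'])
for c in('side','top'): snap(c,c+'14')
for n in ('top0','top14','side0','side14'):
    s=load(n); Q,_=top_of(s,.13,.18,(.577,.144),.04); print(n,'head',len(Q),((Q[:,:2].max(0)+Q[:,:2].min(0))/2).round(4),np.percentile(Q[:,2],[5,50,90]).round(4))
a=cv2.absdiff(load('top0')['color'],load('top14')['color']).max(2);cv2.imwrite('pics/diff.png',a)
t=(.5745,.146);d=(.576,.145)
A=overlay(load('top14'),'x',(235,160,307,232),5,[(*d,.032,.070,(0,160,0)),(*d,.146,.0225,(255,0,0))])
B=overlay(load('side14'),'x',(283,146,355,218),5,[(*d,.032,.070,(0,160,0)),(*d,.146,.0225,(255,0,0))])
cv2.imwrite('pics/ov14.png',np.hstack([A,B]))
```

```text
16.4 [0.44797949 0.3254782  0.30089948] [-0.08159242 -0.68942307  0.41522853] 0.08769341789456685
top0 head 160 [0.5753 0.1422] [0.1407 0.1492 0.1546]
top14 head 164 [0.5753 0.1436] [0.1411 0.1488 0.1531]
side0 head 182 [0.5775 0.1399] [0.1334 0.1493 0.1528]
side14 head 187 [0.577  0.1436] [0.1334 0.149  0.1533]
```

View pics/ov14.png

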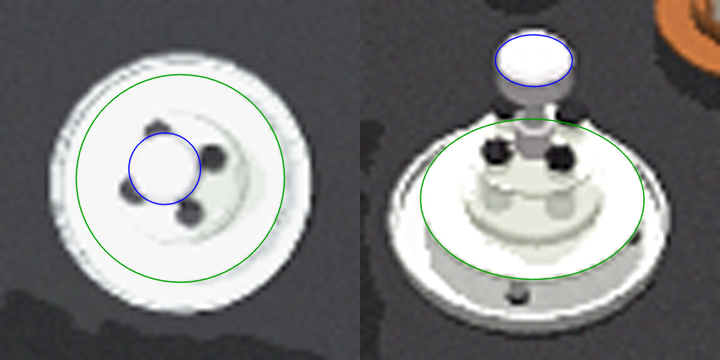

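View pics/top14.png

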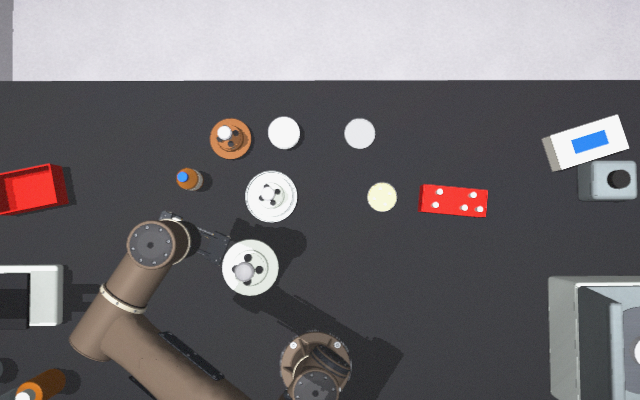

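The dispenser stands in its tray with the head up at z≈0.149–0.153, as at the start. Everything else is where it was, and the arm is clear. Handing in.

Run:
```python
from h import *
print(order.close_job())
```

```text
the job is handed in; nothing more can be done
None
```

The job is done and handed in at about 16 s of the 58 s; the hand-in reports no verdict.

I lifted the smaller white dispenser by its head and stood it over the plate. Holding the head throughout, I pressed it to its stop, let it come back up, set the dispenser back in its tray and let go.

**Checks that agreed:**
- **Over the plate:** both cameras put the dispenser within about 1 mm of the dish centre, with its feet on the bench.
- **Press:** the head reached the height expected for its stop (TCP z 0.097 m), with the force rising to 27–29 N. A first press sprang back about 2 mm, so I pressed again and held it there for at least 0.3 s.
- **Tablets and plate:** all four tablets lie on the medium, and the dish centre moved less than 0.3 mm.
- **Back in the tray:** the dispenser is upright, about 1–3 mm from the tray's centre, with its head at the same height as at the start. The gripper is open and clear.
- **Other items:** the lid, bottle, rack and plate stack look unmoved in the last top picture; I did not measure them.

**Checks that disagreed or failed:**
- The side camera placed the dispenser and tray about 2 mm off from the top camera, which is within the stated calibration.
- The base-ring measurement gave no usable result with the tray behind it, so the final position comes from the head position and picture overlays.
- Side forces of up to about 11 N showed during the press, but the base did not shift.

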